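Shut the coater's tab-lock vent valve and start the pump

ROBOT

A 6-joint arm with a two-finger parallel gripper is mounted at the origin on the work surface. World frame = base frame: x ahead of the robot, y to its left, z up, the work surface at z = 0. Lengths are in m, angles in rad, forces in N, time in s.
With the tool pointing down it reaches from about 0.35 to 0.85 m from the base axis. Payload 8.1 kg.
Tool frame: the origin (TCP) lies on the mounting face of the last link; the fingertips stand 186 mm ahead of it and the grasp point (between the pads) lies 167 mm ahead of it; x points along the fingers, y is the direction in which the jaws open and shut, and the axes are right-handed (so a half turn about x gives the same grasp; the last joint's range is limited). The gripper opens to 93 mm and grips with 3 to 60 N. Pads are 15 mm wide; open, the fingers measure 128 mm over their backs; the gripper's body (75 mm by 188 mm) begins 65 mm behind the grasp point.
Start: joints at [1.264, 0.13, 1.488, -0, 1.523, -0.085], TCP at [0.132, 0.585, 0.405] pointing down, gripper open.
Joint ranges: [-2.96, 2.96], [-0.89, 2.26], [0.02, 2.5], [-1.34, 4.48], [0, 2.73], [-2.66, 2.66]. Speed limits (rad/s): [2.39, 2.39, 2.79, 3.14, 3.14, 3.14].

INTERFACE

Orientations are given as [roll, pitch, yaw] about the fixed x, y, z axes, in that order (R = Rz(yaw) Ry(pitch) Rx(roll)).
In Python, from station import observe, cams, r gives the robot as it stands.
- The arm moves only by the shell command python3 -m handwheel 'ROWS' [FORCE]. ROWS is JSON, a list of rows, each a list of 3 entries, a list of its own where there are three numbers: the closure, from -1 (fully open) to 1 (shut), so that 0 is half open, then the shift along the world's x, y, z in units of 0.15 m (1.0 is 0.15 m), then the turn, a rotation vector about the world's x, y, z in units of 2 pi rad (1.0 is 2 pi rad). In form: [[claw, [x, y, z], [wx, wy, wz]], ...]. A call has 1 to 8 rows; each row is the pose to reach, as a shift and turn from the pose measured when the call began, turning the shorter way round; what a row does not reach only later rows make up. A row lasts 1/10 s, in which the tool goes at most 50 mm and 8.59 degrees, less where a joint would pass 70% of its speed; a pose out of reach is approached as far as the arm can. A call with a number of a shift or a turn outside -1 to 1 is refused whole. A call with a gripper value outside its range is refused whole. The fingers move at their own pace and stop on an object; FORCE is the grip in N (left out, the last holds). Time passes only in rows, so rows that repeat a pose let the fingers close. It gives the time, the measured TCP pose, the force and the opening at its end, in the units of the state.
- observe(): the state, without advancing time (a new reading comes with each control period).
- cams.capture(name): name is "scene" or "top"; returns a dict with "pixels" (480x640x3 uint8, red, green, blue), "intrinsics" (3x3 intrinsics, pixels), "cam_to_world" (4x4, takes a point from camera to world coordinates). Camera axes: x right, y up, looking along -z (the intrinsics and any distortion apply to the point x, -y, -z); pixel columns grow to the right and rows downward; lengths in m; the calibration is good to about 2 mm. A picture is of the moment at which its call begins. There is no depth.
- r.finish_job(): hands the job in, once; it reports no verdict.
The state is a dict: "time_s": time; "q": joint angles; "joint_vel": joint speeds; "joint_efforts": joint torques, N m; "tool_pos": TCP position; "tcp_rot": TCP orientation; "contact_force": force on the tool from outside, world axes, zero at the start; "moment": the same for the moment, N m; "width": finger opening in m.
Only numpy, scipy, OpenCV 4.12 (cv2) and the standard library are available. Lean on these libraries where they do the work, as an engineer would, in place of code of your own. Each camera call takes 0.05 s, during which the arm holds its last target. There are 200 camera calls.

TASK

Get the sample coater ready to pump down: pinch the two spring tabs on its vent knob together, turn the knob clockwise until you feel it come onto its seal, snug it gently without forcing it, and let go so that the tabs spring back out. Then press the start button of the pump control box and let it come back up, leaving everything else on the bench where it is and keeping off the glass chamber.

Things in the scene. Friction and masses are not known exactly. Their poses are not given: they have to be found in the camera images.
- coater: The sample coater: a low white box with a blue stripe, 260 (x) by 280 (y) by 85 mm high, fixed. Origin: centre of its underside; z up. On its top, near the front right corner, is the black vent knob on a vertical axis at x -60, y -70 mm in this frame; the glass chamber stands at the back left, and a small loose stub lies at the front left.
- chamber: The coater's amber glass chamber with steel rims, 124 mm in diameter, 121 mm high, its axis at x +45, y +65 mm on the coater's top (its own top is 206 mm above the bench). Origin: centre of its underside. Fragile: the robot must not touch it.
- collar (a point): Centre of the top of the flat aluminium collar under the knob, 91 mm above the bench; collar 74 mm in diameter, 6 mm thick, on the coater's top. Fixed; axes as the coater's. Keep the fingertips 3 mm or more above the collar.
- knob_top (a point): Centre of the top of the black vent knob, 47 mm above the collar. A round hub of radius 16 mm carries a bar 58 mm long (the knob's x) and 18 mm wide (y), its top 43 mm above the collar. Turning by the bar alone does not free the tabs.
- knob_grip (a point): Point on the knob's axis at about the middle height of its tabs, 29 mm above the collar, 120 mm above the bench. Its axes turn with the knob and are parallel to the coater's at knob angle 0. The two tabs stand at its +y and -y, and face along y: 52 mm over their outer faces when out, 40 mm when both are fully in.
- tab_a_face (a point): Centre of the outer face of the ribbed dark grey spring tab at the knob's +y (26 mm from the axis when out). Tab 20 mm wide (x), 34 mm tall, from 10 to 44 mm above the collar. It turns with the knob.
- tab_b_face (a point): The same for the tab at the knob's -y.
- tab_a (a joint): Travel (m) of the +y tab: 0 = out, 0.006 = fully in, where it stops hard. Spring 2.8 N at rest, 7 N fully in (700 N/m). Both tabs must be in together, 4 mm or more each: a pinch off the knob's centre bottoms one tab and leaves the other locked, so centre the pinch by feel (balance the side force).
- tab_b (a joint): The same for the -y tab.
- knob (a joint): Knob angle (rad): 0 as found (open, locked, 0.03 play), growing clockwise seen from above. Past 0.45 it stays free even with the tabs out. Free drag about 0.07 N m, acting either way at a standstill: judge by the rise. Forcing it with over 0.5 N m while locked breaks it. Meets its springy seal at an unknown angle from 0.5 to 1.25 (see seal_axis).
- seal_axis (a point): Point on the knob's axis at the coater's top, fixed to the coater, over the springy seal inside (not visible). The angle where the knob meets the seal is not measured: it must be felt. From first touch torque grows 3 N m per rad. Snug: 0.12 to 0.24 N m above the drag. 0.3 N m above it ruins the seal. Let go, the knob's drag keeps it on the seal.
- pump_box: Pump control box: cream, 90 (x) by 110 (y) by 50 mm high, fixed, on the bench to the robot's right. Origin: centre of its underside. On its top a round push button in a black housing and two flat black panels. A closed white-lidded case of the same size lies near it; the two may change places.
- start_top (a point): Centre of the top of the start button, 28 mm in diameter, on the pump box 18 mm behind its middle (+x).
- start (a joint): Travel of the start button (m): 0 = up, 0.006 = fully down; it springs back. Fully down takes 5 N; a press counts from 4 mm.
- stub_case: Closed specimen case with a white lid, 92 by 112 by 44 mm, loose. Origin: centre of its underside. Bystander.
- stub: Aluminium specimen stub, 25 mm in diameter, 15 mm high, loose, on the coater's top near its front left corner, 120 mm or more from the knob. Origin: centre of its underside. Bystander.
- tweezers: Steel tweezers, 120 mm long, 5 mm high, loose, lying on the bench near the robot. Origin: underside. Bystander.
- mouse: Black computer mouse, 105 by 60 by 34 mm, loose. Origin: underside. Bystander.
- solvent: White plastic bottle, 68 mm in diameter, 170 mm high, loose. Origin: underside. Bystander.
- jar: Glass jar with black cap, 56 mm in diameter, 70 mm high, loose. Origin: underside. Bystander.
- driver: Screwdriver lying on the bench, loose. Bystander.
- duster: Aluminium spray can, 60 mm in diameter, 180 mm high, loose. Origin: underside. Bystander.
There are look-alikes about, which are no part of the job. There is more than one size of the pump_box; the one meant has the size given above.

How it is judged:
By the outcome, as a careful person would: the job done as asked, in the order asked, and still so for the second after the job is handed in, with the robot touching nothing.
It also fails if it takes over 72 s, if anything falls off the work surface, if the arm or the gripper's body presses on something with over 40 N, if the wrist force passes 120 N, or if a joint passes its speed limit or range.

## Working session

There is one attempt and no reset: what is moved stays moved. The work goes in short steps, Python scripts to look and compute and a shell command to move; the robot and the scene stay as the last step left them, time stands still between calls to the robot, and variables do not carry over. Pictures are saved under pics/ and viewed, about 8 in all and at most 12, crops included, and the job is handed in when it is done.

```bash
mkdir -p pics; ls
python3 - <<'E'
from station import observe,cams,r
import cv2,numpy as np
s=observe();print(s)
for n in("scene","top"):
    c=cams.capture(n);cv2.imwrite(f"pics/{n}0.png",c["pixels"][:,:,::-1]);print(n,c["intrinsics"],c["cam_to_world"],[k for k in c])
E
```

```text
pics
{'time_s': 0.0, 'q': array([ 1.26361712e+00,  1.31169394e-01,  1.48925560e+00, -3.47610483e-05,
        1.52301771e+00, -8.53640913e-02]), 'joint_vel': array([ 1.74559484e-03,  6.83497104e-04, -2.18774400e-03, -1.20154754e-03,
        9.39326805e-06, -2.95672753e-05]), 'joint_efforts': array([ 6.35819961e-04, -5.59866643e+01, -4.91739178e+01,  7.68445828e-02,
        3.58843070e-02, -2.29586140e-04]), 'tool_pos': array([0.13189531, 0.58509127, 0.40369523]), 'tcp_rot': array([-1.63739648,  1.56894595, -1.8592099 ]), 'contact_force': array([0.1827087 , 0.43917834, 0.42286622]), 'moment': array([-0.0363723 , -0.0113641 , -0.00922911]), 'width': 0.09255227395265926}
scene [[452.29338006   0.         319.58625622]
 [  0.         452.29338006 236.13774241]
 [  0.           0.           1.        ]] [[ 0.59560313 -0.69744     0.39854029  0.94736586]
 [ 0.80327753  0.51802764 -0.29392615 -0.35909479]
 [-0.00145903  0.49520179  0.86877676  0.99354172]
 [ 0.          0.          0.          1.        ]] ['pixels', 'intrinsics', 'cam_to_world']
top [[559.9672961    0.         321.1205679 ]
 [  0.         559.9672961  239.33328671]
 [  0.           0.           1.        ]] [[ 0.02261466  0.99441332 -0.10310538  0.40138639]
 [-0.99973392  0.02296274  0.00219009 -0.03206946]
 [ 0.00454544  0.10302842  0.99466803  1.3075845 ]
 [ 0.          0.          0.          1.        ]] ['pixels', 'intrinsics', 'cam_to_world']
```

View pics/top0.png

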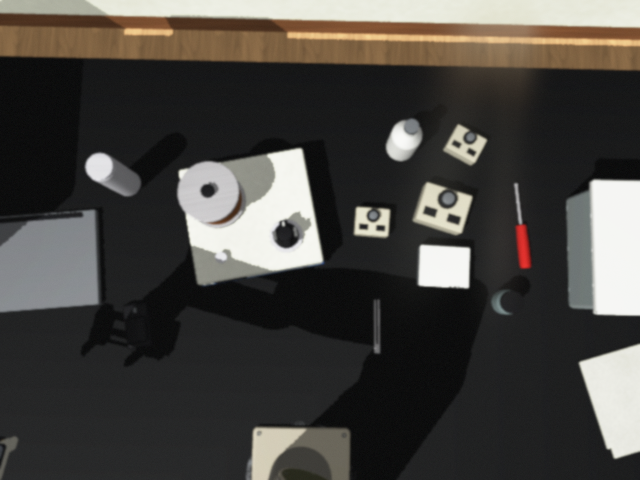

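View pics/scene0.png

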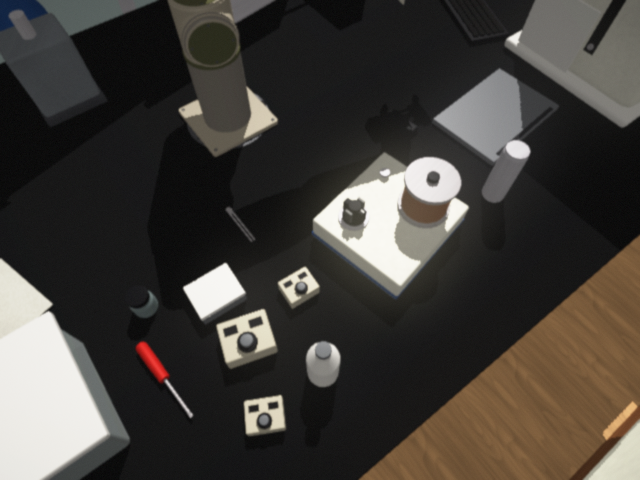

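The top view shows the coater around (252,215), with the knob at (286,233). There are three cream boxes: a large one at (444,207) and small ones at (374,221) and (466,143). The large one should be the 90x110 box, and I'll check its size in enlarged crops.

```bash
python3 - <<'E'
import cv2,numpy as np
t=cv2.imread("pics/top0.png");s=cv2.imread("pics/scene0.png")
def crop(im,x,y,w,h,k): 
    return cv2.resize(im[y:y+h,x:x+w],None,fx=k,fy=k,interpolation=cv2.INTER_CUBIC)
a=crop(t,170,140,170,150,4.7)[:600,:400*2]
cv2.imwrite("pics/c1.png",crop(t,170,140,160,150,4))   # 640x600
b=crop(t,400,170,80,70,5); c=crop(s,325,185,80,70,5)
d=crop(s,205,300,80,70,5); e=crop(t,260,205,80,70,5)[:, :400]
g=np.vstack([np.hstack([b,c]),np.hstack([d,e])]); g=cv2.resize(g,(800,700)); cv2.imwrite("pics/c2.png",cv2.resize(g,(680,595)))
E
cat > h.py <<'E'
import numpy as np
from station import cams,observe
def ray(c,u,v):
    K=c["intrinsics"];M=c["cam_to_world"]
    d=M[:3,:3]@np.array([(u-K[0,2])/K[0,0],-(v-K[1,2])/K[1,1],-1]);return M[:3,3],d
def at(c,u,v,z):
    o,d=ray(c,u,v);return o+d*(z-o[2])/d[2]
def proj(c,p):
    M=c["cam_to_world"];K=c["intrinsics"];q=M[:3,:3].T@(np.array(p)-M[:3,3]);return K[0,0]*q[0]/-q[2]+K[0,2],K[1,1]*q[1]/q[2]+K[1,2]
E
```

```text
(no output)
```

View pics/c1.png

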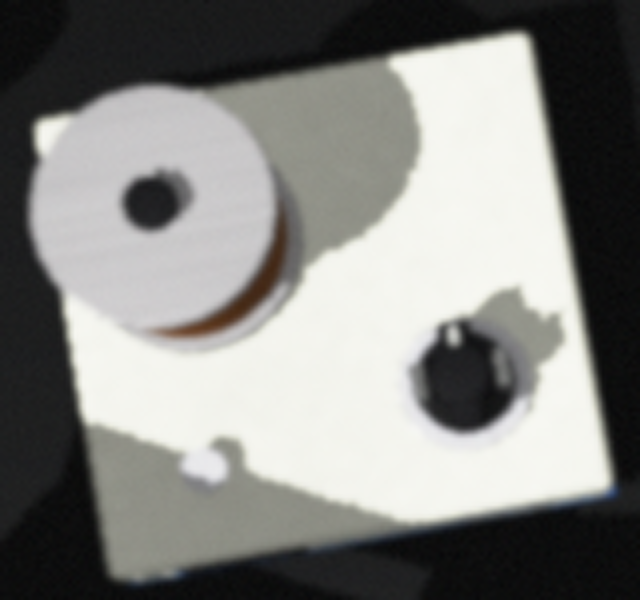

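View pics/c2.png

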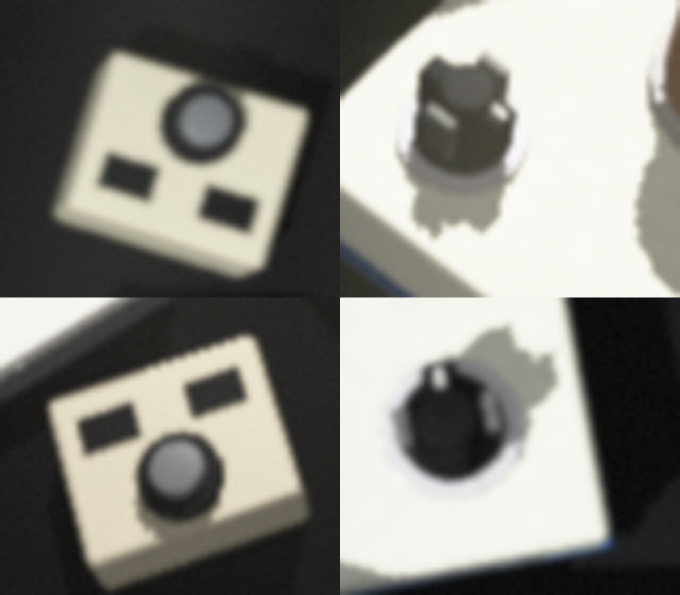

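```bash
cat >> h.py <<'E'
def tri(a,b):
    (o1,d1),(o2,d2)=a,b
    A=np.stack([d1,-d2],1);t=np.linalg.lstsq(A,o2-o1,rcond=None)[0]
    p,q=o1+t[0]*d1,o2+t[1]*d2;return (p+q)/2,np.linalg.norm(p-q)
E
python3 - <<'E'
from h import *
np.set_printoptions(precision=4,suppress=True)
t=cams.capture("top");s=cams.capture("scene")
f=lambda u,v:((u+.5)/4-.5+170,(v+.5)/4-.5+140)
C=np.array([at(t,*f(*p),.085) for p in[(35,121),(529,34),(613,490),(108,577)]])
print(C,[np.linalg.norm(C[i]-C[(i+1)%4]) for i in range(4)])
# fit rigid; model corners (x,y): BL(+,+) BR(+,-) FR(-,-) FL(-,+)
m=np.array([[.13,.14],[.13,-.14],[-.13,-.14],[-.13,.14]])
c=C[:,:2].mean(0);H=m.T@(C[:,:2]-c);yaw=np.arctan2(H[0,1]-H[1,0],H[0,0]+H[1,1])
R=np.array([[np.cos(yaw),-np.sin(yaw)],[np.sin(yaw),np.cos(yaw)]])
print("coater",c,yaw,np.degrees(yaw)); k=c+R@[-.06,-.07];ch=c+R@[.045,.065]
print("knob",k,"chamber",ch,"resid",C[:,:2]-c-m@R.T)
for n,z in(("coll",.091),("top",.138)): print(n,proj(t,[*k,z]),proj(s,[*k,z]))
print("chtop",proj(t,[*ch,.206]))
g=lambda u,v,x,y:((u+.5)/4.25-.5+x,(v+.5)/4.25-.5+y)
P=np.array([at(t,*g(*p,400,170),.05) for p in[(118,50),(309,110),(255,270),(60,210)]])
print("pump",P,P.mean(0),[np.linalg.norm(P[i]-P[(i+1)%4]) for i in range(4)])
print(tri(ray(t,*g(204,121,400,170)),ray(s,*g(178,468-297.5,205,300))))
E
```

```text
[[ 0.6758  0.2857  0.085 ]
 [ 0.7318  0.0128  0.085 ]
 [ 0.4781 -0.0397  0.085 ]
 [ 0.4245  0.2337  0.085 ]] [np.float64(0.27854956419844157), np.float64(0.2590222893483319), np.float64(0.27866871133978516), np.float64(0.2566646077575943)]
coater [0.5776 0.1231] 0.20075817182690006 11.502595948443561
knob [0.5327 0.0426] chamber [0.6087 0.1958] resid [[-0.0012 -0.0005]
 [-0.0011  0.001 ]
 [ 0.      0.0003]
 [ 0.0022 -0.0007]]
coll (np.float64(285.79619997200876), np.float64(236.13976459494793)) (np.float64(352.2155650541065), np.float64(214.81588659537283))
top (np.float64(284.49448395252676), np.float64(233.70857568339702)) (np.float64(353.48318563748717), np.float64(203.71352690333086))
chtop (np.float64(206.71566434029927), np.float64(190.241340268636))
pump [[ 0.6704 -0.2745  0.05  ]
 [ 0.6401 -0.3771  0.05  ]
 [ 0.5531 -0.3479  0.05  ]
 [ 0.5829 -0.2438  0.05  ]] [ 0.6116 -0.3108  0.05  ] [np.float64(0.10696798582060507), np.float64(0.09183777192517607), np.float64(0.10825387293050841), np.float64(0.09275222771631665)]
(array([ 0.6303, -0.3167,  0.0652]), np.float64(0.0012838518759582193))
```

```bash
cat >> h.py <<'E'
from scipy.spatial.transform import Rotation as Ro
def st():
    s=observe();R=Ro.from_euler("xyz",s["tcp_rot"]).as_matrix()
    print("t%.2f tcp %s F %s M %s w %.1fmm q %s"%(s["time_s"],s["tool_pos"].round(4),s["contact_force"].round(2),s["moment"].round(3),s["width"]*1e3,s["q"].round(3)))
    print("tool x",R[:,0].round(4),"y",R[:,1].round(4),"jaw yaw",np.degrees(np.arctan2(R[1,1],R[0,1])).round(2))
    return s,R
E
python3 - <<'E'
from h import *
s,R=st()
for yaw in (101.5,-78.5):
    a=np.radians(yaw);y=np.array([np.cos(a),np.sin(a),0]);x=np.array([0,0,-1.]);T=np.stack([x,y,np.cross(x,y)],1)
    v=Ro.from_matrix(T@R.T).as_rotvec()/2/np.pi
    print(yaw,"turn",v.round(4))
print("shift",((np.array([.5327,.0426,.42])-s["tool_pos"])/.15).round(3))
E
```

```text
t0.20 tcp [0.1319 0.5852 0.4041] F [-0.46 -0.92 -0.75] M [ 0.02  -0.031 -0.035] w 93.2mm q [ 1.264  0.131  1.489  0.     1.523 -0.085]
tool x [-4.0e-04 -1.1e-03 -1.0e+00] y [ 0.22    0.9755 -0.0012] jaw yaw 77.29
101.5 turn [ 0.0002 -0.      0.0672]
-78.5 turn [-0.000e+00 -3.000e-04 -4.328e-01]
shift [ 2.672 -3.617  0.106]
```

```bash
M="python3 -m handwheel"
$M '[[-1,[0.15,-0.3,0.1],[0,0,0.02]],[-1,[0.4,-0.6,0.2],[0,0,0.04]],[-1,[0.65,-0.9,0.3],[0,0,0.06]],[-1,[0.65,-0.9,0.3],[0,0,0.067]]]' 20
$M '[[-1,[0.2,-0.3,0],[0,0,0]],[-1,[0.4,-0.6,0],[0,0,0]],[-1,[0.65,-0.9,0],[0,0,0]],[-1,[0.65,-0.9,0],[0,0,0]]]'
$M '[[-1,[0.2,-0.3,0],[0,0,0]],[-1,[0.4,-0.6,0],[0,0,0]],[-1,[0.65,-0.9,0],[0,0,0]],[-1,[0.65,-0.9,0],[0,0,0]]]'
$M '[[-1,[0.2,-0.3,0],[0,0,0]],[-1,[0.4,-0.6,0],[0,0,0]],[-1,[0.65,-0.9,0],[0,0,0]],[-1,[0.65,-0.9,0],[0,0,0]],[-1,[0.65,-0.9,0],[0,0,0]]]'
python3 - <<'E'
from h import *
import cv2
s,R=st()
a=np.radians(101.5);y=np.array([np.cos(a),np.sin(a),0]);x=np.array([0,0,-1.]);T=np.stack([x,y,np.cross(x,y)],1)
print("turn",(Ro.from_matrix(T@R.T).as_rotvec()/2/np.pi).round(4),"shift",((np.array([.5327,.0426,.34])-s["tool_pos"])/.15).round(3))
E
```

```text
time_s: 0.6
tool_pos: [0.2311, 0.4479, 0.4503]
tcp_rot: [-0.575, 1.569, -0.372]
contact_force: [-0.0, 0.4, 0.4]
width: 0.093
time_s: 1.0
tool_pos: [0.3303, 0.3101, 0.4504]
tcp_rot: [-0.658, 1.568, -0.458]
contact_force: [-0.2, 0.8, -0.1]
width: 0.093
time_s: 1.4
tool_pos: [0.4294, 0.1719, 0.4503]
tcp_rot: [-0.827, 1.567, -0.631]
contact_force: [-1.0, 0.7, 0.5]
width: 0.0931
time_s: 1.9
tool_pos: [0.528, 0.0344, 0.4495]
tcp_rot: [-1.102, 1.567, -0.91]
contact_force: [-0.4, 0.7, 0.0]
width: 0.0928
t1.90 tcp [0.528  0.0344 0.4495] F [-0.35  0.68  0.  ] M [-0.017  0.046  0.083] w 92.8mm q [-0.031 -0.078  1.619 -0.003  1.598 -1.795]
tool x [ 0.0023 -0.0029 -1.    ] y [-0.1917  0.9814 -0.0033] jaw yaw 101.05
turn [0.0005 0.0004 0.0012] shift [ 0.032  0.054 -0.73 ]
```

```bash
M="python3 -m handwheel"
$M '[[-1,[0.032,0.054,-0.3],[0.0005,0.0004,0.0012]],[-1,[0.032,0.054,-0.6],[0.0005,0.0004,0.0012]],[-1,[0.032,0.054,-0.7],[0.0005,0.0004,0.0012]],[-1,[0.032,0.054,-0.7],[0.0005,0.0004,0.0012]]]'
python3 - <<'E'
from h import *
import cv2
s,R=st()
c=cams.capture("scene");t=cams.capture("top")
f=lambda im,x,y,w,h,k:cv2.resize(im[y:y+h,x:x+w,::-1],None,fx=k,fy=k,interpolation=cv2.INTER_CUBIC)
a=f(c["pixels"],300,130,110,120,4.5);b=f(t["pixels"],240,180,64,120,4.5)
cv2.imwrite("pics/d1.png",np.hstack([a,b]))
tip=s["tool_pos"]+R[:,0]*.186
for k in(-.0465,.0465): print("tip",proj(c,tip+R[:,1]*k))
E
```

```text
time_s: 2.3
tool_pos: [0.5313, 0.0433, 0.3419]
tcp_rot: [2.864, 1.565, 3.066]
contact_force: [-0.6, -0.1, 0.2]
width: 0.0928
t2.30 tcp [0.5313 0.0433 0.3419] F [-0.61 -0.08  0.23] M [ 0.029  0.005 -0.053] w 92.8mm q [-0.015 -0.009  1.749  0.     1.408 -1.787]
tool x [-6.1e-03  5.0e-04 -1.0e+00] y [-0.1999  0.9798  0.0017] jaw yaw 101.53
tip (np.float64(340.0192458072503), np.float64(211.36930652723362))
tip (np.float64(366.6405711284448), np.float64(185.71568374199416))
```

View pics/d1.png

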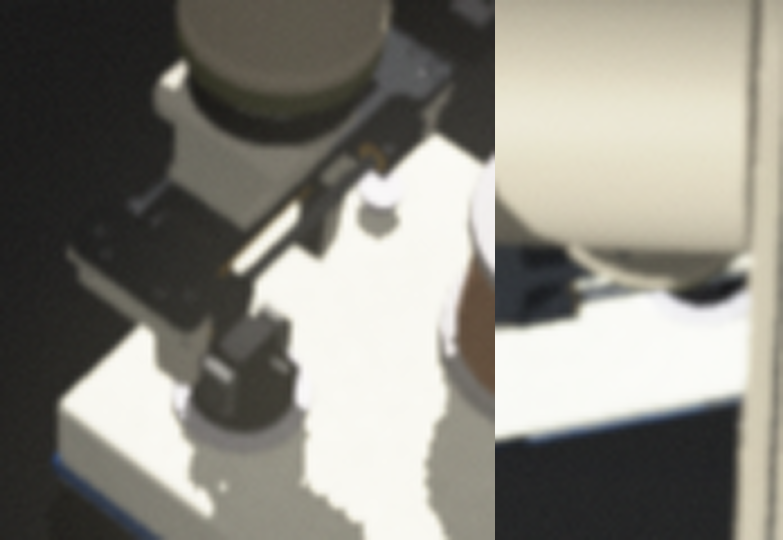

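The scene crop shows the fingers straddling the knob: tips at crop (180,370) and (318,252), midpoint (249,311), within about 1.5 px of the knob axis. I'll lower it.

```bash
M="python3 -m handwheel"
$M '[[-1,[0.009,-0.005,-0.12],[0,-0.001,0]],[-1,[0.009,-0.005,-0.24],[0,-0.001,0]],[-1,[0.009,-0.005,-0.34],[0,-0.001,0]],[-1,[0.009,-0.005,-0.34],[0,-0.001,0]]]'
python3 -c "from h import *;s,R=st();print('grasp',s['tool_pos']+R[:,0]*.167)"
$M '[[-0.2,[0,0,0],[0,0,0]],[-0.2,[0,0,0],[0,0,0]],[-0.18,[0,0,0],[0,0,0]],[-0.18,[0,0,0],[0,0,0]]]' 20
python3 -c "from h import *;s,R=st();print('grasp',s['tool_pos']+R[:,0]*.167,'jawF',s['contact_force']@R[:,1])"
```

```text
time_s: 2.8
tool_pos: [0.5342, 0.0424, 0.295]
tcp_rot: [-0.155, 1.564, 0.046]
contact_force: [-0.0, 0.0, -1.6]
width: 0.0928
t2.80 tcp [0.5342 0.0424 0.295 ] F [-0.04  0.   -1.56] M [ 0.088 -0.015 -0.011] w 92.8mm q [-0.017  0.034  1.794  0.     1.306 -1.789]
tool x [ 6.8e-03  3.0e-04 -1.0e+00] y [-0.1999  0.9798 -0.001 ] jaw yaw 101.53
grasp [0.53528683 0.04242686 0.12800243]
time_s: 3.2
tool_pos: [0.5344, 0.0424, 0.2958]
tcp_rot: [-0.162, 1.563, 0.039]
contact_force: [-0.0, -0.4, -1.3]
width: 0.0652
t3.20 tcp [0.5344 0.0424 0.2958] F [-0.04 -0.35 -1.27] M [ 0.012 -0.023 -0.015] w 65.2mm q [-0.017  0.034  1.793  0.     1.307 -1.789]
tool x [ 7.9e-03  3.0e-04 -1.0e+00] y [-0.1998  0.9798 -0.0013] jaw yaw 101.52
grasp [0.53573737 0.04240928 0.12877569] jawF -0.33687909126420984
```

```bash
M="python3 -m handwheel"
$M '[[-0.18,[-0.011,0,-0.03],[0,0.0012,0]],[-0.18,[-0.011,0,-0.03],[0,0.0012,0]],[-0.18,[-0.011,0,-0.03],[0,0.0012,0]]]' 20
python3 -c "from h import *;s,R=st();print('grasp',s['tool_pos']+R[:,0]*.167,'jawF',s['contact_force']@R[:,1])"
$M '[[-0.05,[0,0,0],[0,0,0]],[-0.05,[0,0,0],[0,0,0]],[-0.05,[0,0,0],[0,0,0]],[-0.05,[0,0,0],[0,0,0]]]'
python3 -c "from h import *;s,R=st();print('grasp',s['tool_pos']+R[:,0]*.167,'jawF',s['contact_force']@R[:,1])"
$M '[[0,[0,0,0],[0,0,0]],[0,[0,0,0],[0,0,0]],[0,[0,0,0],[0,0,0]],[0,[0,0,0],[0,0,0]]]'
python3 -c "from h import *;s,R=st();print('grasp',s['tool_pos']+R[:,0]*.167,'jawF',s['contact_force']@R[:,1])"
```

```text
time_s: 3.5
tool_pos: [0.5326, 0.0423, 0.2909]
tcp_rot: [2.212, 1.57, 2.413]
contact_force: [-0.6, 0.2, -0.1]
width: 0.0547
t3.50 tcp [0.5326 0.0423 0.2909] F [-0.65  0.23 -0.06] M [0.067 0.002 0.03 ] w 54.7mm q [-0.017  0.038  1.798  0.     1.306 -1.789]
tool x [-3.e-04  3.e-04 -1.e+00] y [-1.997e-01  9.799e-01  4.000e-04] jaw yaw 101.52
grasp [0.53255197 0.04238442 0.12394792] jawF 0.35766473721247527
time_s: 3.9
tool_pos: [0.5327, 0.0423, 0.291]
tcp_rot: [1.851, 1.571, 2.052]
contact_force: [-0.4, -0.6, 0.3]
width: 0.0491
t3.90 tcp [0.5327 0.0423 0.291 ] F [-0.4  -0.55  0.3 ] M [-0.185 -0.049  0.106] w 49.1mm q [-0.017  0.038  1.798  0.     1.306 -1.789]
tool x [-1.e-04  2.e-04 -1.e+00] y [-1.997e-01  9.798e-01  2.000e-04] jaw yaw 101.52
grasp [0.5326534  0.04233217 0.12403433] jawF -0.4625341713284876
time_s: 4.3
tool_pos: [0.5327, 0.0423, 0.291]
tcp_rot: [2.091, 1.571, 2.292]
contact_force: [0.0, -1.5, -0.2]
width: 0.0467
t4.30 tcp [0.5327 0.0423 0.291 ] F [ 0.02 -1.55 -0.2 ] M [-0.188 -0.017  0.082] w 46.7mm q [-0.017  0.038  1.798  0.     1.306 -1.789]
tool x [-2.e-04  2.e-04 -1.e+00] y [-1.998e-01  9.798e-01  2.000e-04] jaw yaw 101.52
grasp [0.53263314 0.04233383 0.12401011] jawF -1.5232651488877313
```

```bash
M="python3 -m handwheel"
$M '[[0.03,[0.001,-0.006,0],[0,0,0]],[0.03,[0.001,-0.006,0],[0,0,0]],[0.06,[0.001,-0.006,0],[0,0,0]],[0.06,[0.001,-0.006,0],[0,0,0]]]' 20
python3 -c "from h import *;s,R=st();print('jawF',s['contact_force']@R[:,1])"
$M '[[0.06,[0,0,0],[0,0,0]],[0.1,[0,0,0],[0,0,0]],[0.1,[0,0,0],[0,0,0]]]'
python3 -c "from h import *;s,R=st();print('jawF',s['contact_force']@R[:,1])"
```

```text
time_s: 4.7
tool_pos: [0.5328, 0.0415, 0.2911]
tcp_rot: [1.553, 1.57, 1.754]
contact_force: [0.4, 0.8, -1.0]
width: 0.0437
t4.70 tcp [0.5328 0.0415 0.2911] F [ 0.36  0.76 -0.99] M [ 0.061 -0.089  0.   ] w 43.7mm q [-0.018  0.038  1.798  0.     1.306 -1.79 ]
tool x [-1.e-04  3.e-04 -1.e+00] y [-1.998e-01  9.798e-01  3.000e-04] jaw yaw 101.53
jawF 0.6776364251511305
time_s: 5.0
tool_pos: [0.5328, 0.0415, 0.2911]
tcp_rot: [1.568, 1.57, 1.77]
contact_force: [0.5, 0.2, -0.2]
width: 0.0423
t5.00 tcp [0.5328 0.0415 0.2911] F [ 0.54  0.21 -0.15] M [ 0.011 -0.087  0.037] w 42.3mm q [-0.018  0.038  1.798  0.     1.306 -1.79 ]
tool x [-1.e-04  4.e-04 -1.e+00] y [-1.998e-01  9.798e-01  4.000e-04] jaw yaw 101.52
jawF 0.1001611519478868
```

```bash
M="python3 -m handwheel"; S='from h import *;s,R=st();print("jawF",s["contact_force"]@R[:,1])'
$M '[[0.12,[0,0,0],[0,0,0]],[0.12,[0,0,0],[0,0,0]],[0.12,[0,0,0],[0,0,-0.004]],[0.12,[0,0,0],[0,0,-0.008]],[0.12,[0,0,0],[0,0,-0.008]]]' 20 >/dev/null
python3 -c "$S"
$M '[[0.12,[0,0,0],[0,0,-0.004]],[0.12,[0,0,0],[0,0,-0.008]],[0.12,[0,0,0],[0,0,-0.008]]]' >/dev/null
python3 -c "$S"
```

```text
t5.50 tcp [0.5328 0.0415 0.291 ] F [0.47 0.15 0.46] M [ 0.037 -0.039 -0.038] w 41.6mm q [-0.018  0.038  1.798  0.     1.306 -1.739]
tool x [-1.e-04  4.e-04 -1.e+00] y [-1.488e-01  9.889e-01  4.000e-04] jaw yaw 98.56
jawF 0.0764443706499912
t5.80 tcp [0.5328 0.0415 0.291 ] F [ 0.59 -0.38 -0.07] M [ 0.061 -0.036 -0.031] w 41.4mm q [-0.018  0.038  1.798  0.     1.306 -1.687]
tool x [-1.e-04  4.e-04 -1.e+00] y [-9.750e-02  9.952e-01  4.000e-04] jaw yaw 95.59
jawF -0.43463255381654853
```

```bash
M="python3 -m handwheel"; S='from h import *;s,R=st();print("jawF",s["contact_force"]@R[:,1])'
$M '[[0.18,[0,0,0],[0,0,0]],[0.18,[0,0,0],[0,0,0]],[0.18,[0,0,0],[0,0,0]]]' 25 >/dev/null
python3 -c "$S"
$M '[[0.18,[0,0,0],[0,0,-0.004]],[0.18,[0,0,0],[0,0,-0.008]],[0.18,[0,0,0],[0,0,-0.008]]]' >/dev/null
python3 -c "$S"
python3 - <<'E'
from h import *
import cv2
c=cams.capture("scene")
f=lambda im,x,y,w,h,k:cv2.resize(im[y:y+h,x:x+w,::-1],None,fx=k,fy=k,interpolation=cv2.INTER_CUBIC)
cv2.imwrite("pics/e1.png",f(c["pixels"],315,160,80,80,7))
E
```

```text
t6.10 tcp [0.5328 0.0416 0.291 ] F [0.32 0.8  0.11] M [ 0.175 -0.011 -0.035] w 38.9mm q [-1.800e-02  3.800e-02  1.798e+00  1.000e-03  1.306e+00 -1.687e+00]
tool x [-1.e-04  6.e-04 -1.e+00] y [-9.770e-02  9.952e-01  6.000e-04] jaw yaw 95.6
jawF 0.7612502149159178
t6.40 tcp [0.5328 0.0417 0.2911] F [ 0.34  1.5  -0.05] M [ 0.225  0.024 -0.019] w 38.9mm q [-1.800e-02  3.800e-02  1.798e+00  1.000e-03  1.306e+00 -1.635e+00]
tool x [-1.e-04  7.e-04 -1.e+00] y [-4.600e-02  9.989e-01  7.000e-04] jaw yaw 92.64
jawF 1.4792135498085857
```

View pics/e1.png

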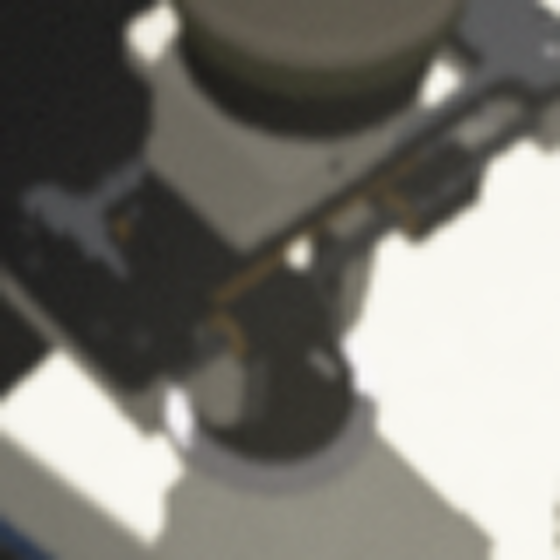

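```bash
M="python3 -m handwheel"
cat >> h.py <<'E'
def rd(n=4):
    m=[];f=[];k=[]
    for i in range(n):
        cams.capture("top");s=observe();R=Ro.from_euler("xyz",s["tcp_rot"]).as_matrix()
        m.append(s["moment"]);f.append(s["contact_force"]);k.append(np.degrees(np.arctan2(R[1,1],R[0,1])))
    m=np.array(m);f=np.array(f)
    print("t%.2f yaw %.2f rot %.3f rad M %s (sd %.3f) F %s jawF %.2f w %.1f tcp %s tilt %s q6 %.3f"%(s["time_s"],np.mean(k),np.radians(101.5-np.mean(k)),m.mean(0).round(3),m[:,2].std(),f.mean(0).round(2),f.mean(0)@R[:,1],s["width"]*1e3,s["tool_pos"].round(4),R[:2,0].round(4),s["q"][5]))
E
$M '[[0.18,[0,0.003,0],[0,0,-0.006]],[0.18,[0,0.003,0],[0,0,-0.012]],[0.18,[0,0.003,0],[0,0,-0.018]],[0.18,[0,0.003,0],[0,0,-0.024]]]' ; python3 -c "from h import *;rd()"
$M '[[0.18,[0,0,0],[0,0,-0.006]],[0.18,[0,0,0],[0,0,-0.012]],[0.18,[0,0,0],[0,0,-0.018]],[0.18,[0,0,0],[0,0,-0.022]]]'  >/dev/null; python3 -c "from h import *;rd()"
```

```text
time_s: 6.85
tool_pos: [0.5328, 0.042, 0.2911]
tcp_rot: [1.623, 1.57, 1.518]
contact_force: [-0.1, 1.5, 0.0]
width: 0.0393
t7.05 yaw 84.03 rot 0.305 rad M [ 0.082  0.01  -0.045] (sd 0.042) F [-0.11  0.57  0.17] jawF 0.55 w 39.0 tcp [0.5328 0.042  0.2911] tilt [0.     0.0006] q6 -1.486
t7.65 yaw 76.21 rot 0.441 rad M [ 0.479 -0.083 -0.025] (sd 0.049) F [-0.01  2.97  0.06] jawF 2.88 w 38.9 tcp [0.5328 0.0422 0.2911] tilt [0.0002 0.0011] q6 -1.349
```

```bash
M="python3 -m handwheel"
sed -i 's/^def rd(n=4):/def rd(n=3,lim=1):/' h.py
cat >> h.py <<'E'
    import sys
    sys.exit(1 if m[:,2].mean()>lim else 0)
E
$M '[[0.18,[0,0.004,0],[0,0,-0.0025]],[0.18,[0,0.004,0],[0,0,-0.005]],[0.18,[0,0.004,0],[0,0,-0.005]]]' >/dev/null; python3 -c "from h import *;rd(3,.05)" &&
$M '[[0.18,[0,0,0],[0,0,-0.0025]],[0.18,[0,0,0],[0,0,-0.005]]]' >/dev/null&& python3 -c "from h import *;rd(3,.05)" &&
$M '[[0.18,[0,0,0],[0,0,-0.0025]],[0.18,[0,0,0],[0,0,-0.005]]]' >/dev/null&& python3 -c "from h import *;rd(3,.05)" &&
$M '[[0.18,[0,0,0],[0,0,-0.0025]],[0.18,[0,0,0],[0,0,-0.005]]]' >/dev/null&& python3 -c "from h import *;rd(3,.05)"
```

```text
t8.10 yaw 74.46 rot 0.472 rad M [-0.405 -0.002 -0.003] (sd 0.013) F [-0.17 -1.66  0.45] jawF -1.64 w 39.0 tcp [0.5328 0.0425 0.291 ] tilt [0.0002 0.0005] q6 -1.316
t8.45 yaw 72.59 rot 0.505 rad M [-0.191 -0.081 -0.022] (sd 0.024) F [ 0.5  -0.86 -0.33] jawF -0.67 w 39.4 tcp [0.5328 0.0425 0.2911] tilt [0.0003 0.0005] q6 -1.284
t8.80 yaw 70.78 rot 0.536 rad M [-0.109 -0.105 -0.016] (sd 0.039) F [ 0.79 -1.    0.16] jawF -0.69 w 39.3 tcp [0.5329 0.0426 0.2911] tilt [0.0004 0.0006] q6 -1.253
t9.15 yaw 68.97 rot 0.568 rad M [-0.073 -0.122 -0.007] (sd 0.033) F [ 0.51 -0.38 -0.21] jawF -0.17 w 39.0 tcp [0.5328 0.0426 0.291 ] tilt [0.0003 0.0007] q6 -1.221
```

```bash
M="python3 -m handwheel"
for i in 1; do
$M '[[0.18,[0,0,0],[0,0,-0.0025]],[0.18,[0,0,0],[0,0,-0.005]]]' >/dev/null&& python3 -c "from h import *;rd(3,.05)" &&
$M '[[0.18,[0,0,0],[0,0,-0.0025]],[0.18,[0,0,0],[0,0,-0.005]]]' >/dev/null&& python3 -c "from h import *;rd(3,.05)" &&
$M '[[0.18,[0,0,0],[0,0,-0.0025]],[0.18,[0,0,0],[0,0,-0.005]]]' >/dev/null&& python3 -c "from h import *;rd(3,.05)" &&
$M '[[0.18,[0,0,0],[0,0,-0.0025]],[0.18,[0,0,0],[0,0,-0.005]]]' >/dev/null&& python3 -c "from h import *;rd(3,.05)" &&
$M '[[0.18,[0,0,0],[0,0,-0.0025]],[0.18,[0,0,0],[0,0,-0.005]]]' >/dev/null&& python3 -c "from h import *;rd(3,.05)" &&
$M '[[0.18,[0,0,0],[0,0,-0.0025]],[0.18,[0,0,0],[0,0,-0.005]]]' >/dev/null&& python3 -c "from h import *;rd(3,.05)"
done
python3 - <<'E'
from h import *
import cv2
c=cams.capture("scene")
f=lambda im,x,y,w,h,k:cv2.resize(im[y:y+h,x:x+w,::-1],None,fx=k,fy=k,interpolation=cv2.INTER_CUBIC)
cv2.imwrite("pics/e2.png",f(c["pixels"],315,160,80,80,7))
E
```

```text
t9.50 yaw 67.16 rot 0.599 rad M [-0.019 -0.125  0.003] (sd 0.040) F [ 1.74 -0.57 -0.25] jawF 0.15 w 39.1 tcp [0.5329 0.0427 0.291 ] tilt [0.0004 0.0008] q6 -1.190
t9.85 yaw 65.34 rot 0.631 rad M [ 0.016 -0.17  -0.024] (sd 0.003) F [ 1.78  0.48 -0.08] jawF 1.18 w 39.0 tcp [0.5329 0.0427 0.2911] tilt [0.0005 0.0009] q6 -1.158
t10.20 yaw 63.53 rot 0.663 rad M [ 0.108 -0.197 -0.006] (sd 0.016) F [ 0.66  0.95 -0.61] jawF 1.15 w 39.4 tcp [0.5329 0.0428 0.2911] tilt [0.0006 0.001 ] q6 -1.126
t10.55 yaw 61.72 rot 0.694 rad M [ 0.167 -0.226 -0.011] (sd 0.025) F [ 1.4   1.49 -1.03] jawF 1.98 w 38.9 tcp [0.5329 0.0428 0.2911] tilt [0.0008 0.0011] q6 -1.095
t10.90 yaw 59.91 rot 0.726 rad M [ 0.185 -0.253 -0.007] (sd 0.043) F [ 1.81  0.88 -1.1 ] jawF 1.67 w 39.1 tcp [0.5329 0.0428 0.2911] tilt [0.0008 0.0012] q6 -1.063
t11.25 yaw 58.09 rot 0.758 rad M [ 0.236 -0.297  0.019] (sd 0.019) F [ 1.47  2.23 -0.78] jawF 2.67 w 39.0 tcp [0.5329 0.0429 0.2911] tilt [0.0009 0.0013] q6 -1.031
```

View pics/e2.png

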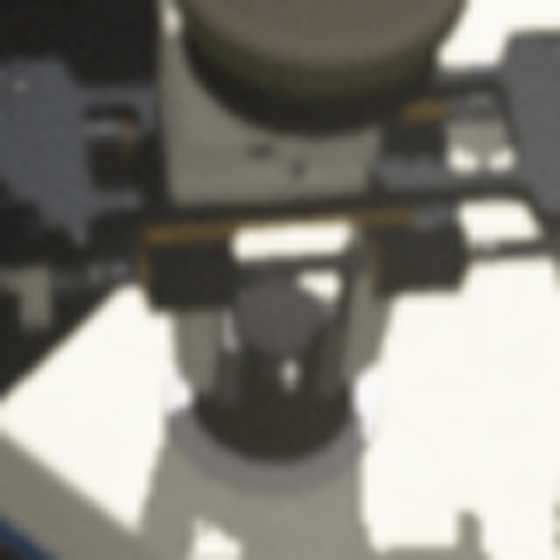

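```bash
M="python3 -m handwheel"
for i in 1; do
$M '[[0.18,[0.001,0.002,0],[0,0,-0.0025]],[0.18,[0.001,0.002,0],[0,0,-0.005]]]' >/dev/null&& python3 -c "from h import *;rd(3,.05)" &&
$M '[[0.18,[0,0,0],[0,0,-0.0025]],[0.18,[0,0,0],[0,0,-0.005]]]' >/dev/null&& python3 -c "from h import *;rd(3,.05)" &&
$M '[[0.18,[0,0,0],[0,0,-0.0025]],[0.18,[0,0,0],[0,0,-0.005]]]' >/dev/null&& python3 -c "from h import *;rd(3,.05)" &&
$M '[[0.18,[0,0,0],[0,0,-0.0025]],[0.18,[0,0,0],[0,0,-0.005]]]' >/dev/null&& python3 -c "from h import *;rd(3,.05)" &&
$M '[[0.18,[0,0,0],[0,0,-0.0025]],[0.18,[0,0,0],[0,0,-0.005]]]' >/dev/null&& python3 -c "from h import *;rd(3,.05)" &&
$M '[[0.18,[0,0,0],[0,0,-0.0025]],[0.18,[0,0,0],[0,0,-0.005]]]' >/dev/null&& python3 -c "from h import *;rd(3,.05)"
done
```

```text
t11.65 yaw 56.29 rot 0.789 rad M [-0.077 -0.092 -0.007] (sd 0.022) F [ 0.93 -0.78 -0.08] jawF -0.14 w 39.3 tcp [0.533  0.043  0.2911] tilt [0.0007 0.0009] q6 -0.999
t12.00 yaw 54.47 rot 0.821 rad M [ 0.046 -0.205  0.006] (sd 0.039) F [ 1.47  0.21 -0.75] jawF 1.02 w 38.7 tcp [0.533  0.0431 0.2911] tilt [0.0008 0.001 ] q6 -0.967
t12.35 yaw 52.66 rot 0.852 rad M [ 0.112 -0.207  0.005] (sd 0.064) F [ 1.64  1.07 -0.72] jawF 1.84 w 39.4 tcp [0.5331 0.0431 0.2911] tilt [0.001 0.001] q6 -0.936
t12.70 yaw 50.84 rot 0.884 rad M [ 0.174 -0.273  0.008] (sd 0.015) F [ 1.94  1.19 -1.06] jawF 2.15 w 39.2 tcp [0.5331 0.0431 0.2911] tilt [0.001  0.0011] q6 -0.904
t13.05 yaw 49.03 rot 0.916 rad M [ 0.228 -0.286 -0.032] (sd 0.012) F [ 2.12  1.56 -0.45] jawF 2.57 w 39.2 tcp [0.5331 0.0432 0.2911] tilt [0.0011 0.0012] q6 -0.872
t13.40 yaw 47.22 rot 0.947 rad M [ 0.267 -0.358  0.022] (sd 0.079) F [ 1.88  1.71 -0.92] jawF 2.54 w 39.1 tcp [0.5331 0.0432 0.2911] tilt [0.0013 0.0013] q6 -0.841
```

```bash
M="python3 -m handwheel"
for i in 1; do
$M '[[0.18,[0.0015,0.0015,0],[0,0,-0.0025]],[0.18,[0.0015,0.0015,0],[0,0,-0.005]]]' >/dev/null&& python3 -c "from h import *;rd(3,.05)" &&
$M '[[0.18,[0,0,0],[0,0,-0.0025]],[0.18,[0,0,0],[0,0,-0.005]]]' >/dev/null&& python3 -c "from h import *;rd(3,.05)" &&
$M '[[0.18,[0,0,0],[0,0,-0.0025]],[0.18,[0,0,0],[0,0,-0.005]]]' >/dev/null&& python3 -c "from h import *;rd(3,.05)" &&
$M '[[0.18,[0,0,0],[0,0,-0.0025]],[0.18,[0,0,0],[0,0,-0.005]]]' >/dev/null&& python3 -c "from h import *;rd(3,.05)" &&
$M '[[0.18,[0,0,0],[0,0,-0.0025]],[0.18,[0,0,0],[0,0,-0.005]]]' >/dev/null&& python3 -c "from h import *;rd(3,.05)"
done
```

```text
t13.75 yaw 45.40 rot 0.979 rad M [ 0.012  0.005 -0.011] (sd 0.038) F [-0.04  0.25 -0.43] jawF 0.15 w 39.0 tcp [0.5333 0.0434 0.2911] tilt [0.001 0.001] q6 -0.809
t14.10 yaw 43.59 rot 1.011 rad M [ 0.127 -0.171 -0.014] (sd 0.034) F [ 0.58  1.55 -0.91] jawF 1.49 w 39.2 tcp [0.5333 0.0434 0.2911] tilt [0.0011 0.0011] q6 -0.777
t14.45 yaw 41.77 rot 1.042 rad M [ 0.159 -0.187  0.01 ] (sd 0.035) F [ 2.    1.13 -1.14] jawF 2.24 w 39.1 tcp [0.5333 0.0434 0.2911] tilt [0.0013 0.0011] q6 -0.745
t14.80 yaw 39.96 rot 1.074 rad M [ 0.22  -0.25   0.065] (sd 0.047) F [ 1.8   1.47 -1.39] jawF 2.32 w 39.2 tcp [0.5333 0.0435 0.291 ] tilt [0.0014 0.0012] q6 -0.714
```

```bash
python3 -c "from h import *;rd(8)"; python3 -m handwheel '[[0.18,[0,0,0],[0,0,-0.0025]],[0.18,[0,0,0],[0,0,-0.0025]]]' >/dev/null; python3 -c "from h import *;rd(8)"
```

```text
t15.20 yaw 40.03 rot 1.073 rad M [ 0.271 -0.305 -0.008] (sd 0.039) F [ 2.11  2.09 -1.4 ] jawF 2.95 w 39.5 tcp [0.5333 0.0434 0.2911] tilt [0.0013 0.0012] q6 -0.714
t15.80 yaw 39.13 rot 1.089 rad M [ 0.336 -0.358  0.037] (sd 0.021) F [ 2.29  2.22 -1.43] jawF 3.18 w 39.2 tcp [0.5333 0.0434 0.2911] tilt [0.0014 0.0012] q6 -0.698
```

```bash
M="python3 -m handwheel"
$M '[[0.18,[0.002,0.0015,0],[0,0,-0.0015]],[0.18,[0.002,0.0015,0],[0,0,-0.003]]]' >/dev/null; python3 -c "from h import *;rd(5,.06)" && 
$M '[[0.18,[0,0,0],[0,0,-0.0015]],[0.18,[0,0,0],[0,0,-0.003]]]' >/dev/null&& python3 -c "from h import *;rd(5,.06)" &&
$M '[[0.18,[0,0,0],[0,0,-0.0015]],[0.18,[0,0,0],[0,0,-0.003]]]' >/dev/null&& python3 -c "from h import *;rd(5,.06)"
```

```text
t16.25 yaw 38.02 rot 1.108 rad M [-0.     0.105  0.093] (sd 0.024) F [-0.57  0.5   0.89] jawF -0.14 w 38.7 tcp [0.5335 0.0436 0.291 ] tilt [0.0009 0.0009] q6 -0.679
```

```bash
M="python3 -m handwheel"
$M '[[0.18,[0,0,0],[0,0,-0.0012]],[0.18,[0,0,0],[0,0,-0.0025]]]' >/dev/null; python3 -c "from h import *;rd(6,.16)" && 
$M '[[0.18,[0,0,0],[0,0,-0.001]],[0.18,[0,0,0],[0,0,-0.0018]]]' >/dev/null&& python3 -c "from h import *;rd(8,.06)"
```

```text
t16.75 yaw 37.13 rot 1.123 rad M [0.088 0.029 0.161] (sd 0.037) F [-0.06  0.94  0.15] jawF 0.52 w 39.1 tcp [0.5335 0.0436 0.291 ] tilt [0.001  0.0009] q6 -0.663
```

```bash
M="python3 -m handwheel"
$M '[[0.18,[0,0,0],[0,0,-0.001]],[0.18,[0,0,0],[0,0,-0.001]]]' >/dev/null; python3 -c "from h import *;rd(8)"
```

```text
t17.35 yaw 36.79 rot 1.129 rad M [ 0.131 -0.02   0.162] (sd 0.016) F [0.09 0.75 0.19] jawF 0.52 w 39.4 tcp [0.5335 0.0436 0.291 ] tilt [0.001 0.001] q6 -0.657
```

Torque has risen about 0.165 N·m above the free reading, on the seal slope, so the knob is snug. I'll release and rise.

```bash
M="python3 -m handwheel"
$M '[[0,[0,0,0],[0,0,0]],[-0.3,[0,0,0],[0,0,0]],[-0.6,[0,0,0],[0,0,0]],[-0.6,[0,0,0],[0,0,0]],[-0.6,[0,0,0],[0,0,0]]]'
$M '[[-0.6,[0,0,0.2],[0,0,0]],[-0.6,[0,0,0.5],[0,0,0]],[-0.6,[0,0,0.8],[0,0,0]],[-0.6,[0,0,1],[0,0,0]],[-0.6,[0,0,1],[0,0,0]]]'
$M '[[0.5,[0.2,-0.3,0],[0,0,0]],[1,[0.3,-0.6,0],[0,0,0]],[1,[0.4,-0.9,0],[0,0,0]],[1,[0.4,-0.9,0],[0,0,0]]]' 20
python3 - <<'E'
from h import *
import cv2
s,R=st()
c=cams.capture("scene");t=cams.capture("top")
f=lambda im,x,y,w,h,k:cv2.resize(im[y:y+h,x:x+w,::-1],None,fx=k,fy=k,interpolation=cv2.INTER_CUBIC)
cv2.imwrite("pics/g1.png",np.hstack([f(c["pixels"],325,180,65,70,6),f(t["pixels"],255,200,65,70,6)]))
x=np.array([0,0,-1.]);yy=R[:,1]*[1,1,0];yy/=np.linalg.norm(yy);T=np.stack([x,yy,np.cross(x,yy)],1)
print("turn",(Ro.from_matrix(T@R.T).as_rotvec()/2/np.pi).round(4),"shift",((np.array([.6298,-.3168,.30])-s["tool_pos"])/.15).round(3))
E
```

```text
time_s: 17.85
tool_pos: [0.5335, 0.0435, 0.2911]
tcp_rot: [1.634, 1.569, 0.705]
contact_force: [0.5, -0.7, -0.9]
width: 0.0724
time_s: 18.35
tool_pos: [0.5345, 0.0435, 0.4473]
tcp_rot: [0.992, 1.56, 0.063]
contact_force: [0.6, 0.3, 0.6]
width: 0.0746
time_s: 18.75
tool_pos: [0.5951, -0.0968, 0.445]
tcp_rot: [0.826, 1.562, -0.108]
contact_force: [0.1, 0.9, -0.5]
width: 0.0467
t18.75 tcp [ 0.5951 -0.0968  0.445 ] F [ 0.1   0.85 -0.5 ] M [-0.054  0.011  0.046] w 46.7mm q [-2.470e-01  1.210e-01  1.426e+00  1.000e-03  1.587e+00 -8.830e-01]
tool x [ 8.3e-03 -9.0e-04 -1.0e+00] y [0.804  0.5946 0.0061] jaw yaw 36.49
turn [0.0001 0.0013 0.    ] shift [ 0.231 -1.467 -0.967]
```

View pics/g1.png

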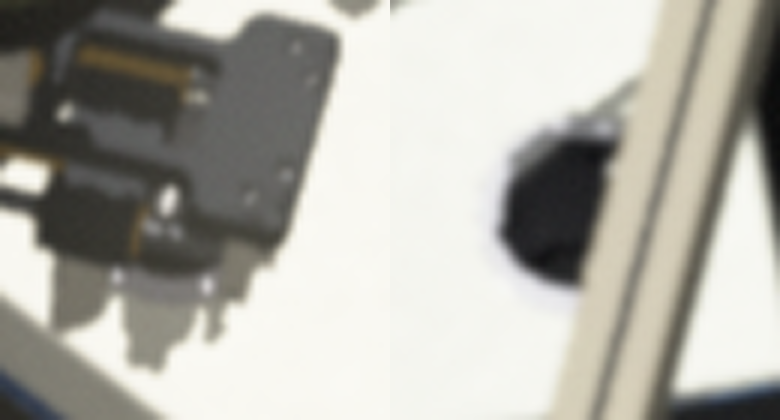

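The arm still hides the knob in both crops, so I'll check it once I've moved over the button.

```bash
M="python3 -m handwheel"
$M '[[1,[0.1,-0.3,0],[0,0.001,0]],[1,[0.2,-0.6,0],[0,0.001,0]],[1,[0.231,-0.9,0],[0,0.001,0]],[1,[0.231,-0.9,0],[0,0.001,0]]]'
$M '[[1,[0,-0.3,-0.1],[0,0,0]],[1,[0,-0.567,-0.4],[0,0,0]],[1,[0,-0.567,-0.7],[0,0,0]],[1,[0,-0.567,-0.967],[0,0,0]],[1,[0,-0.567,-0.967],[0,0,0]]]'
python3 - <<'E'
from h import *
import cv2
s,R=st()
c=cams.capture("scene");t=cams.capture("top")
f=lambda im,x,y,w,h,k:cv2.resize(im[y:y+h,x:x+w,::-1],None,fx=k,fy=k,interpolation=cv2.INTER_CUBIC)
cv2.imwrite("pics/g2.png",np.hstack([f(c["pixels"],325,180,65,70,6),f(t["pixels"],255,200,65,70,6)]))
cv2.imwrite("pics/g3.png",np.hstack([f(c["pixels"],205,270,80,100,5),f(t["pixels"],400,150,80,100,5)]))
x=np.array([0,0,-1.]);yy=R[:,1]*[1,1,0];yy/=np.linalg.norm(yy);T=np.stack([x,yy,np.cross(x,yy)],1)
print("turn",(Ro.from_matrix(T@R.T).as_rotvec()/2/np.pi).round(4),"shift",((np.array([.6298,-.3168,.256])-s["tool_pos"])/.15).round(3))
tip=s["tool_pos"]+R[:,0]*.186;print(tip,proj(c,tip),proj(t,tip))
E
```

```text
time_s: 19.25
tool_pos: [0.6288, -0.2313, 0.4439]
tcp_rot: [2.473, 1.57, 1.538]
contact_force: [-0.0, 0.4, -1.4]
width: 0.0069
time_s: 19.75
tool_pos: [0.6263, -0.3135, 0.2893]
tcp_rot: [-2.814, 1.555, 2.535]
contact_force: [-1.6, -0.1, -1.4]
width: 0.0008
t19.75 tcp [ 0.6263 -0.3135  0.2893] F [-1.6  -0.08 -1.45] M [-0.042  0.069  0.013] w 0.8mm q [-5.380e-01  4.780e-01  1.283e+00  1.000e-03  1.396e+00 -1.175e+00]
tool x [-0.0127  0.0088 -0.9999] y [ 0.8039  0.5947 -0.005 ] jaw yaw 36.49
turn [-0.0014 -0.002   0.    ] shift [ 0.023 -0.022 -0.222]
[ 0.6239638  -0.31187838  0.1032734 ] (np.float64(243.8631166911237), np.float64(330.35179274209725)) (np.float64(449.16120706085576), np.float64(197.69257888909158))
```

View pics/g2.png

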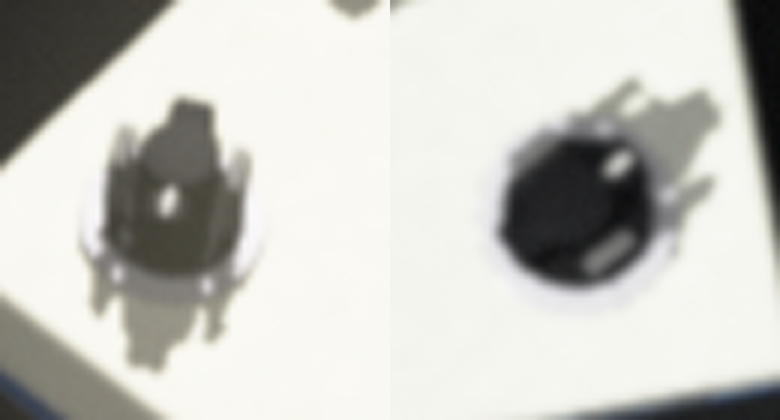

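View pics/g3.png

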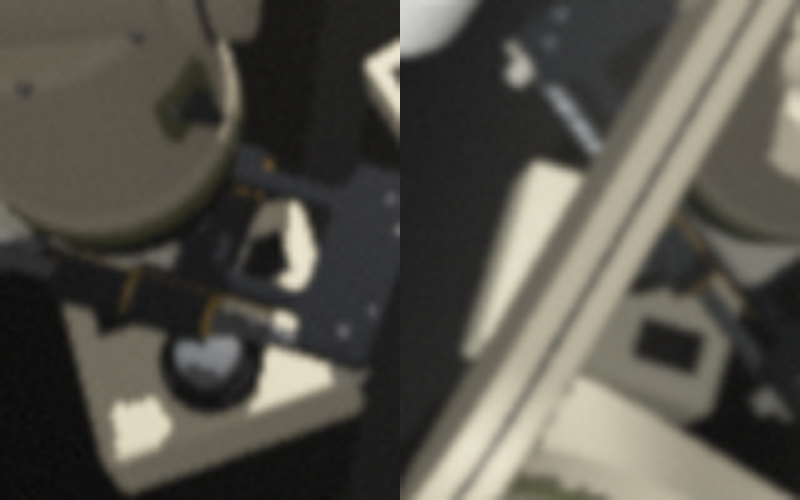

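Knob: pointer mark at right-crop (618,165) has turned clockwise, and the tab line through (535,150) and (608,253) gives a yaw of about 35°, matching the 36.8° I left it at. Both tabs show gaps in the left crop, so they are out. The closed fingertips are over the button (left crop ~(210,345)). Next is bottle clearance before I press.

```bash
M="python3 -m handwheel"
python3 - <<'E'
from h import *
t=cams.capture("top");s=cams.capture("scene")
for p in (at(t,411,126,.17),at(t,402,155,.0),at(s,323,350,.17)):
    d=p[:2]-[.63,-.317];print(p.round(3),np.linalg.norm(d),np.degrees(np.arctan2(d[1],d[0])))
E
```

```text
[ 0.761 -0.217  0.17 ] 0.16529181832852974 37.32021884796422
[ 0.744 -0.223  0.   ] 0.14728358579963163 39.48977687098114
[ 0.766 -0.219  0.17 ] 0.1681244185101477 35.85675079931118
```

```bash
M="python3 -m handwheel"
$M '[[1,[0.023,-0.022,-0.03],[-0.0014,-0.002,0]],[1,[0.023,-0.022,-0.1],[-0.0014,-0.002,0]],[1,[0.023,-0.022,-0.17],[-0.0014,-0.002,0]],[1,[0.023,-0.022,-0.2],[-0.0014,-0.002,0]],[1,[0.023,-0.022,-0.2],[-0.0014,-0.002,0]]]' >/dev/null
python3 -c "from h import *;s,R=st();print(s['tool_pos']+R[:,0]*.186)"
$M '[[1,[0,0,-0.02],[0,0,0]],[1,[0,0,-0.03],[0,0,0]],[1,[0,0,-0.03],[0,0,0]]]'>/dev/null
python3 -c "from h import *;s,R=st();print(s['tool_pos']+R[:,0]*.186)"
```

```text
t20.45 tcp [ 0.633  -0.3187  0.2708] F [ 0.42 -0.09 -0.4 ] M [-0.021  0.06  -0.034] w 0.4mm q [-0.539  0.499  1.29  -0.     1.336 -1.176]
tool x [ 0.0141 -0.0089 -0.9999] y [0.8036 0.5952 0.0061] jaw yaw 36.53
[ 0.6355934  -0.32037814  0.08482294]
t20.75 tcp [ 0.6328 -0.3187  0.2659] F [0.29 0.28 0.39] M [-0.081  0.024 -0.012] w 0.1mm q [-0.539  0.504  1.293 -0.     1.329 -1.176]
tool x [ 0.0136 -0.0086 -0.9999] y [0.8036 0.5952 0.0058] jaw yaw 36.52
[ 0.6353817  -0.32030845  0.0799304 ]
```

```bash
M="python3 -m handwheel"
$M '[[1,[-0.02,0.013,-0.02],[0.0013,0.002,0]],[1,[-0.02,0.013,-0.04],[0.0013,0.002,0]],[1,[-0.02,0.013,-0.06],[0.0013,0.002,0]],[1,[-0.02,0.013,-0.06],[0.0013,0.002,0]]]' >/dev/null
python3 -c "from h import *;s,R=st();print(s['tool_pos']+R[:,0]*.186)"
$M '[[1,[0,0,-0.02],[0,0,0]],[1,[0,0,-0.04],[0,0,0]],[1,[0,0,-0.04],[0,0,0]],[1,[0,0,-0.04],[0,0,0]]]'>/dev/null
python3 -c "from h import *;s,R=st();print(s['tool_pos']+R[:,0]*.186)"
```

```text
t21.15 tcp [ 0.6298 -0.3168  0.2566] F [-1.8   1.18  2.47] M [0.117 0.241 0.008] w 0.4mm q [-0.539  0.51   1.302  0.     1.328 -1.176]
tool x [ 8.e-04 -2.e-04 -1.e+00] y [8.037e-01 5.951e-01 5.000e-04] jaw yaw 36.52
[ 0.62991191 -0.31679522  0.07057936]
t21.55 tcp [ 0.63   -0.3168  0.2523] F [-5.46  2.96 11.47] M [ 0.445  1.038 -0.021] w 0.6mm q [-0.539  0.515  1.305  0.     1.321 -1.176]
tool x [ 1.7e-03 -9.0e-04 -1.0e+00] y [8.036e-01 5.952e-01 8.000e-04] jaw yaw 36.52
[ 0.63029121 -0.31697314  0.06634535]
```

```bash
M="python3 -m handwheel"; S="from h import *;s,R=st()"
for i in 1 2 3 4 5 6; do $M '[[1,[0,0,0.012],[0,0,0]],[1,[0,0,0.012],[0,0,0]]]'>/dev/null; python3 -c "$S" | head -1 | cut -c1-90; done
```

```text
t21.75 tcp [ 0.6301 -0.3169  0.2549] F [-1.78  1.68  3.51] M [0.064 0.218 0.012] w 0.8mm q
t21.95 tcp [ 0.6302 -0.317   0.2568] F [-1.15  0.08  3.23] M [ 0.026  0.099 -0.005] w 0.7m
t22.15 tcp [ 0.6302 -0.317   0.2585] F [ 0.41 -1.62  1.94] M [-0.126 -0.116  0.045] w 0.6m
t22.35 tcp [ 0.6302 -0.317   0.2601] F [0.53 0.04 0.35] M [-0.083  0.02   0.004] w 0.7mm q
t22.55 tcp [ 0.6302 -0.317   0.262 ] F [ 0.06  0.77 -0.11] M [-0.088  0.013 -0.03 ] w 0.2m
t22.75 tcp [ 0.6303 -0.317   0.2642] F [ 0.21 -0.11  0.37] M [-0.068  0.03   0.014] w 0.5m
```

The force curve fits a spring: contact near TCP z 0.2595, about 3.5 N through mid travel, a hard stop at 11 N after 7 mm, then zero again on release. That means it was pressed fully and came back up. I'll retreat and do a last check.

```bash
M="python3 -m handwheel"
$M '[[1,[0,0,0.3],[0,0,0]],[1,[0,0,0.6],[0,0,0]],[1,[0,0,0.9],[0,0,0]],[1,[0,0,1],[0,0,0]]]' >/dev/null
$M '[[1,[-0.3,0,0],[0,0,0]],[1,[-0.6,0,0],[0,0,0]],[1,[-0.9,0,0],[0,0,0]],[1,[-1,0,0],[0,0,0]],[1,[-1,0,0],[0,0,0]],[1,[-1,0,0],[0,0,0]]]'
python3 - <<'E'
from h import *
import cv2
c=cams.capture("scene");t=cams.capture("top")
f=lambda im,x,y,w,h,k:cv2.resize(im[y:y+h,x:x+w,::-1],None,fx=k,fy=k,interpolation=cv2.INTER_CUBIC)
cv2.imwrite("pics/z1.png",np.hstack([f(c["pixels"],120,130,420,320,.95),f(t["pixels"],60,80,490,320,.95)[:,:400]]))
for n,p in(("scene",c),("top",t)):
    d=np.abs(cv2.cvtColor(cv2.absdiff(cv2.imread(f"pics/{n}0.png"),p["pixels"][:,:,::-1].copy()),6)); print(n,(d>60).sum())
E
```

```text
time_s: 23.75
tool_pos: [0.4811, -0.3174, 0.4216]
tcp_rot: [0.423, 1.557, -0.51]
contact_force: [-0.9, 0.0, 0.4]
width: 0.0005
scene 19692
top 34106
```

View pics/z1.png

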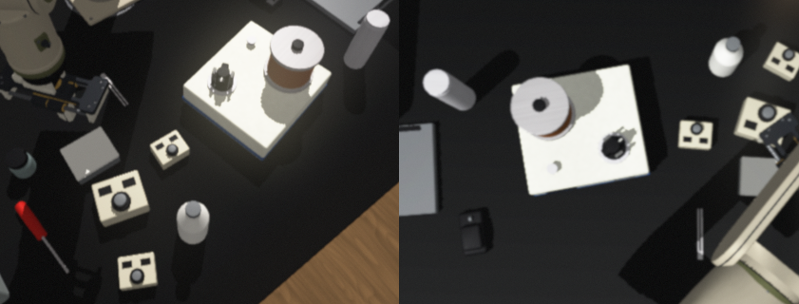

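The scene shows everything in place: button up at (121,201), knob turned with tabs out at (222,78), chamber, stub, bottles and case undisturbed. The arm is clear, so I'll hand it in.

```bash
python3 -c "from station import r;print(r.finish_job())"
```

```text
the job is handed in; nothing more can be done
None
```

The coater is ready to pump down: the vent knob is snug on its seal, the start button has been pressed, and I handed the job in at about 24 s.

- **Knob:** I pinched both tabs with the side force near zero and fully in (about 39 mm), then turned the knob clockwise. The seal came on at about 1.075 rad. I stopped at 1.129 rad, about 0.16 N·m above the free reading, then let go. The picture after letting go shows both tabs out and the knob still turned.
- **Start button:** I chose the large cream box, which measured about 108 x 92 mm; the other two are clearly smaller. The button moved about 7 mm at the tool, bottomed at 11 N, and the force was back to zero as I lifted off.
- **Rest of the bench:** in the last picture everything I could see was where it started, and the glass chamber was never touched.

**Checks that were less certain:**
- The torque readings scatter by about ±0.03 N·m, and the steady 0.07 N·m drag did not show when holding still. I judged the snugging by the rise alone.
- The knob angle from the pictures was rough: the pointer mark gave about 1.0 rad and the line of the tabs about 1.15 rad. I can't rule out that it eased back slightly on release.
- The before/after image comparison was no use because of the arm and its shadow, so I judged the bystanders by eye.

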